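# Switch off the musical toy and offer the ball dish to the child's side

### The job

Switch the musical toy off by turning the knob on its base anticlockwise (seen from above) until it stops, with the ball dish still in place. Then pick up the dish by its arched handle, raise it about ten centimetres straight above its seat, and turn it a quarter turn so that its thumb tab points along the length of the base, to the side where the hook rail with the pacifier holder stands. Keep the dish level with the loose ball resting in its middle, do not touch the ball or shift the jar, teether or rattle, and finish still holding the dish up there, steady: do not put it down.

Things in the scene. Friction and masses are not known exactly. Their poses are not given: they have to be found in the camera images.
- toy_base: Musical toy base: white flat box fixed to the nightstand, 190 (x) x 340 (y) x 40 mm high; origin under its centre, z up. Its long axis is y. The knob is at (0, -105) mm, the dish's seat at (0, +85) mm of its frame.
- seat (a point): Centre of the dish's seat, a flat round grey felt disc (116 mm across) on the base's top, 40 mm above the nightstand; axes parallel to those of the base.
- knob (a joint): Angle of the knob, rad, 0 to 2.4. 0 = off, the anticlockwise end stop; it grows as the knob is turned clockwise seen from above. Stays where it is left; it takes about 0.04 N m to turn.
- knob_grip (a point): Point on the knob's vertical axis at the height to grip, 37 mm above the base's top; turns with the knob. The knob is a 44 mm disc with an upright bar grip on it, 42 mm long (point x), 14 mm thick (point y), 32 mm tall, its top 44 mm above the base's top. At 0 (off) the bar lies along the base's x.
- dish: Loose round beech dish, 150 mm across, rim 21 mm high, about 0.2 kg; origin: centre of its underside. Inside: a cone rising at 8 degrees from a middle 6 mm above the underside. A flat thumb tab (28 mm wide) juts out along +x. An arched handle spans it: legs at y = +-73 mm and a straight top bar along y, 14 mm thick (x), 16 mm tall. At the start the tab points about along the base's +x.
- dish_grip (a point): Middle of the dish's handle bar, 94 mm above the dish's underside, over its centre; axes parallel to those of the dish (bar along y).
- dish_tab (a point): Tip of the thumb tab, 114 mm from the dish's centre along the dish's +x; tab 8 mm thick, 15 mm above the underside.
- ball_center (a point): Centre of the loose wooden ball, 32 mm across, which rests in the middle of the dish, its centre 22 mm above the dish's underside. It rolls off the middle if the dish tilts or is jerked.
- hook_rail: White-painted hook rail fixed near one side edge of the nightstand (left or right): a bar 340 mm long along x on two posts, 107 mm high, with four steel pegs and a grey round plastic pacifier holder 52 mm across; origin under its middle.
- monitor: Grey baby monitor camera, a ball head on a stand, 72 mm wide, 110 mm high, fixed near the other side edge; origin under its centre.
- teether: Loose round teething ring, 72 mm across, 14 mm high, lying flat; origin at the centre of its underside.
- jar: Loose lidded glass jar, 66 mm across, 100 mm high; origin at the centre of its underside.
- rattle: Loose beech rattle lying on its side, about 140 mm long, 44 mm high; origin under its middle, handle towards -x.
Mind the look-alikes: they are no part of the job. There is more than one size of the dish; the job needs the smaller. Of the things shaped like the part that bears ball_center, the wooden one is meant.

How it is judged:
By the outcome, as a careful person would: the job done as asked, in the order asked, and still so for the second after the job is handed in, while the arm keeps its last pose, push and grip.
It also fails if it takes over 53 s, if anything falls off the work surface, if the arm or the gripper's body presses on something with over 40 N, if the wrist force passes 120 N, or if a joint passes its speed limit or range.

### The arm

A 6-joint arm with a two-finger parallel gripper is mounted at the origin on the work surface. World frame = base frame: x ahead of the robot, y to its left, z up, the work surface at z = 0. Lengths are in m, angles in rad, forces in N, time in s.
With the tool pointing down it reaches from about 0.4 to 0.825 m from the base axis. Payload 7 kg.
Tool frame: the origin (TCP) lies midway between the tips of the shut fingers; the grasp point (between the pads) lies 19 mm behind it; z points along the fingers, y is the line along which they close (so a half turn about z gives the same grasp; the last joint's range is limited). The gripper opens to 88 mm and grips with 3 to 60 N. Pads are 19 mm wide; open, the fingers measure 130 mm over their backs; the gripper's body (78 mm by 193 mm) begins 47 mm behind the grasp point.
Start: joints at [1.561, 0.359, 0.012, 0, -1.224, -0.288], TCP at [0.198, 0.645, 0.193] pointing down, gripper open.
Joint ranges: [-3.07, 3.07], [-1.43, 2.12], [-1.02, 1.25], [-3.03, 1.67], [-3.05, -0], [-3.03, 3.03]. Speed limits (rad/s): [2.39, 2.39, 3.01, 3.14, 3.14, 3.14].

### API

Orientations are given as [roll, pitch, yaw] about the fixed x, y, z axes, in that order (R = Rz(yaw) Ry(pitch) Rx(roll)).
In Python, from station import arm gives the robot as it stands.
- The arm moves only by the tool servo_tool, never from a script. Its argument "deltas" is a list of rows, each a list of 7 numbers: the closure, from -1 (fully open) to 1 (shut), then the shift along the tool's x, y, z in mm, then the turn, a rotation vector about the tool's x, y, z in degrees. In form: [[gripper, x, y, z, ax, ay, az], ...]. A call has 1 to 20 rows; each row shifts and turns the commanded pose from where the row before left it, along the tool's axes as they then stand; what a row does not reach is not made up. A row lasts 1/12 s, in which the tool goes at most 41.7 mm and 7.16 degrees, less where a joint would pass 70% of its speed; a pose out of reach is approached as far as the arm can. A call is refused whole if a number of a shift passes 41.7 or a number of a turn 7.16, either way. A call with a gripper value outside its range is refused whole. The fingers move at their own pace and stop on an object; "squeeze" is the grip in N (left out, the last holds). Time passes only in rows, so rows that do not move let the fingers close. It gives the time, the measured TCP pose, the force, the opening and the grip force at its end, in the units of the state.
- arm.get_state(): the state, without advancing time (a new reading comes with each control period).
- arm.grab_frame(name): name is "scene" or "top" or "wrist"; returns a dict with "color" (420x560x3 uint8, red, green, blue), "K" (3x3 intrinsics, pixels), "position" and "orientation" of the camera in the world. Camera axes: x right, y down, z forward; pixel columns grow to the right and rows downward; lengths in m; the calibration is good to about 2 mm. The wrist camera is an equidistant fisheye: a pixel r from the principal point sees the ray r / f radians off the axis. A picture is of the moment at which its call begins. There is no depth.
- arm.job_done(): hands the job in; it is judged then, once.
Trained networks look in a picture, given as the dict that the camera call returned (one of the last four; its "shot" number tells which), for a name from the list of things; names that differ only in an ending like _2 or _b are one class to them, and where a whole thing is asked for, a point or a joint stands for the part that bears it (a point fixed in the world has none). Each returns a list of dicts, best first, with "conf" (0 to 1); they miss things now and then, are a little off and sometimes report something else, mostly with a low value. They report only what shows in the picture. A call takes as long as a camera call. They do not tell look-alikes from the thing itself.
- arm.recognise(query, picture): "at" ([x, y, z] in m, in the coordinates of the camera as it stood for that picture, good to about 4 mm: the middle of the surface that is visible of it).
The state is a dict: "t": time; "q": joint angles; "qd": joint speeds; "joint_efforts": joint torques, N m; "eef_pos": TCP position; "ee_rot": TCP orientation; "force": force on the tool from outside, world axes, zero at the start; "moment": the same for the moment, N m; "width": finger opening in m; "gripper_force": force on a finger pad.
Only numpy, scipy, OpenCV 4.12 (cv2) and the standard library are available. Lean on these libraries where they do the work, as an engineer would, in place of code of your own. Each camera call takes 0.05 s, during which the arm holds its last target. There are 200 camera calls.

## Working session

There is one attempt and no reset: what is moved stays moved. The work goes in short steps, Python scripts to look and compute and a tool call to move; the robot and the scene stay as the last step left them, time stands still between calls to the robot, and variables do not carry over. Pictures are saved under pics/ and viewed, at most 12 in all, crops included, and the job is handed in when it is done.

Besides the shell and the picture viewer there is one more tool, called as name([rows], argument=value, ...), one row to a line, values as JSON. servo_tool: Moves the arm, as the interface text tells. Its arguments: {"type":"object","properties":{"deltas":{"type":"array","items":{"type":"array","items":{"type":"number"}}},"squeeze":{"type":"number"}},"required":["deltas"]}

```bash
mkdir -p pics
cat > h.py <<'E'
import numpy as np, cv2
from station import arm
from scipy.spatial.transform import Rotation as R
def rot(o):
    o=np.array(o,float)
    if o.shape==(3,3): return o
    if o.size==4: return R.from_quat(o).as_matrix()
    return R.from_euler('xyz',o).as_matrix()
def world(f,p): return rot(f['orientation'])@np.array(p)+np.array(f['position'])
def proj(f,P):
    c=rot(f['orientation']).T@(np.array(P)-f['position']); k=f['K']
    return (k@c/c[2])[:2]
def ray(f,uv,z):
    K=f['K']; d=rot(f['orientation'])@np.linalg.inv(K)@np.array([uv[0],uv[1],1.])
    p=np.array(f['position']); return p+d*(z-p[2])/d[2]
def save(f,n,crop=None,s=1):
    im=f['color'][:,:,::-1]
    if crop: x0,y0,x1,y1=crop; im=im[y0:y1,x0:x1]
    cv2.imwrite('pics/'+n,cv2.resize(im,None,fx=s,fy=s,interpolation=cv2.INTER_CUBIC))
E
python3 - <<'E'
from h import *
for n in ['scene','top']:
    f=arm.grab_frame(n); save(f,n+'0.png',s=1.4); 
    print(n,f['position'],f['orientation'],f['K'].tolist())
    for q in ['toy_base','knob','dish','ball_center','hook_rail','monitor','teether','jar','rattle','dish_grip','dish_tab','knob_grip','seat']:
        try: r=arm.recognise(q,f)
        except Exception as e: print(q,e); continue
        print(q,[(round(d['conf'],2),world(f,d['at']).round(3).tolist(),proj(f,world(f,d['at'])).round().tolist()) for d in r])
s=arm.get_state(); print(s['t'],s['eef_pos'],s['ee_rot'],s['q'])
E
```

```text
scene [1.04915142 0.46714703 1.04656053] [-2.44746832 -0.01670363  2.25155627] [[469.07978432764224, 0.0, 280.9406119077052], [0.0, 469.07978432764224, 215.54247660577641], [0.0, 0.0, 1.0]]
toy_base [(0.65, [0.523, -0.028, 0.039], [254.0, 250.0])]
knob [(0.8, [0.487, -0.083, 0.067], [247.0, 224.0])]
dish [(0.9, [0.536, 0.093, 0.06], [287.0, 273.0]), (0.58, [0.182, -0.314, 0.021], [257.0, 142.0])]
ball_center [(0.7, [0.526, 0.098, 0.073], [292.0, 269.0]), (0.5, [0.701, 0.063, 0.027], [234.0, 320.0])]
hook_rail [(0.59, [0.579, 0.464, 0.104], [416.0, 373.0])]
monitor [(0.84, [0.553, -0.442, 0.069], [139.0, 176.0])]
teether [(0.79, [0.454, -0.335, 0.012], [193.0, 187.0]), (0.22, [0.737, -0.324, 0.075], [113.0, 234.0])]
jar [(0.66, [0.736, -0.321, 0.075], [114.0, 234.0])]
rattle [(0.92, [0.494, 0.328, 0.028], [375.0, 323.0])]
dish_grip [(0.86, [0.533, 0.096, 0.056], [289.0, 274.0]), (0.58, [0.179, -0.316, 0.023], [257.0, 141.0])]
dish_tab [(0.73, [0.536, 0.092, 0.058], [287.0, 274.0]), (0.56, [0.183, -0.313, 0.021], [257.0, 142.0]), (0.23, [0.523, -0.024, 0.042], [255.0, 250.0])]
knob_gri
[... 981 characters left out ...]
4, [0.714, -0.332, 0.101], [385.0, 126.0]), (0.65, [0.537, -0.445, 0.094], [420.0, 180.0]), (0.36, [0.522, 0.097, 0.058], [253.0, 183.0])]
rattle [(0.63, [0.476, 0.326, 0.034], [185.0, 196.0])]
dish_grip [(0.81, [0.517, 0.098, 0.056], [253.0, 185.0]), (0.62, [0.182, -0.308, 0.021], [373.0, 289.0])]
dish_tab [(0.82, [0.523, 0.096, 0.057], [253.0, 183.0]), (0.59, [0.182, -0.309, 0.025], [374.0, 289.0])]
knob_grip [(0.59, [0.52, 0.1, 0.054], [252.0, 184.0])]
seat [(0.78, [0.477, -0.028, 0.04], [290.0, 198.0])]
1.4 [0.19804293 0.64526889 0.19305757] [ 3.14157963e+00  2.87506930e-05 -2.97769620e-01] [ 1.56111569e+00  3.58605905e-01  1.19140802e-02 -3.32426027e-05
 -1.22410882e+00 -2.88077692e-01]
```

View pics/scene0.png

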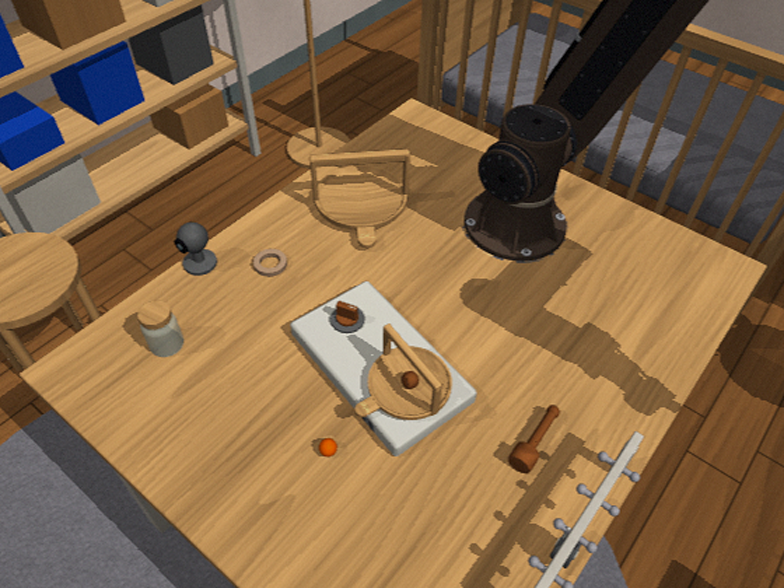

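View pics/top0.png

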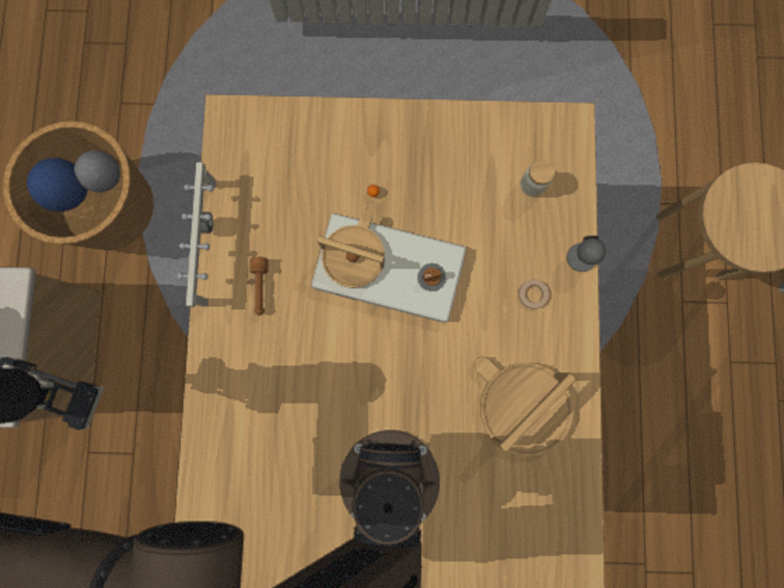

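Run:
```python
from h import *
T=arm.grab_frame('top'); S=arm.grab_frame('scene')
for n,f,c in [('top',T,(215,145,345,235)),('scene',S,(200,190,350,330))]:
    hsv=cv2.cvtColor(f['color'],cv2.COLOR_RGB2HSV)
    m=((hsv[...,1]<45)&(hsv[...,2]>130)).astype(np.uint8); mm=np.zeros_like(m); x0,y0,x1,y1=c; mm[y0:y1,x0:x1]=m[y0:y1,x0:x1]
    ys,xs=np.nonzero(mm); 
    P=np.array([ray(f,(x,y),.04)[:2] for x,y in zip(xs,ys)],np.float32)*1000
    r=cv2.minAreaRect(P); print(n,len(P),r,cv2.boxPoints(r).round().tolist())
a=cv2.resize(T['color'][145:235,215:345,::-1],None,fx=6,fy=6,interpolation=cv2.INTER_CUBIC)
cv2.imwrite('pics/t1.png',a)
b=cv2.resize(S['color'][190:330,200:350,::-1],None,fx=4.2,fy=4.2,interpolation=cv2.INTER_CUBIC)
cv2.imwrite('pics/s1.png',b)
```

```text
top 3480 ((502.41943359375, 16.070724487304688), (335.55126953125, 187.03311157226562), 76.71363067626953) [[373.0, -126.0], [555.0, -169.0], [632.0, 158.0], [450.0, 201.0]]
scene 4569 ((510.3055419921875, 20.119705200195312), (346.4179382324219, 191.59149169921875), 76.73687744140625) [[377.0, -126.0], [564.0, -170.0], [643.0, 167.0], [457.0, 211.0]]
```

View pics/t1.png

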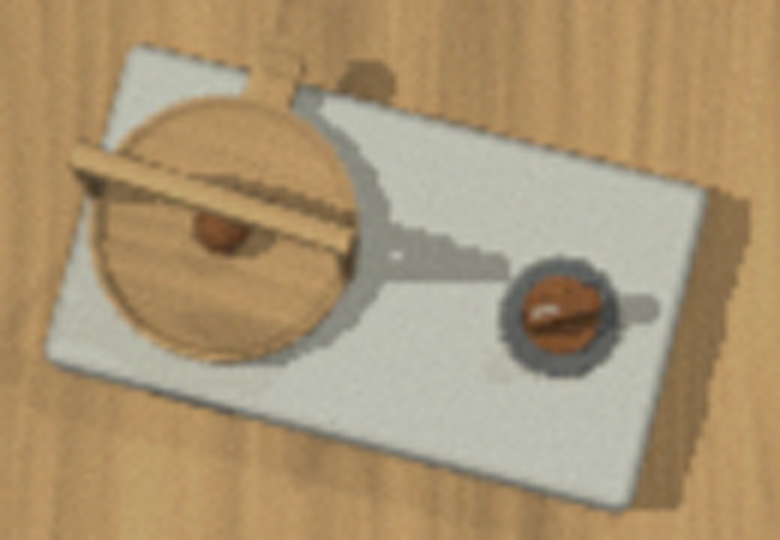

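View pics/s1.png

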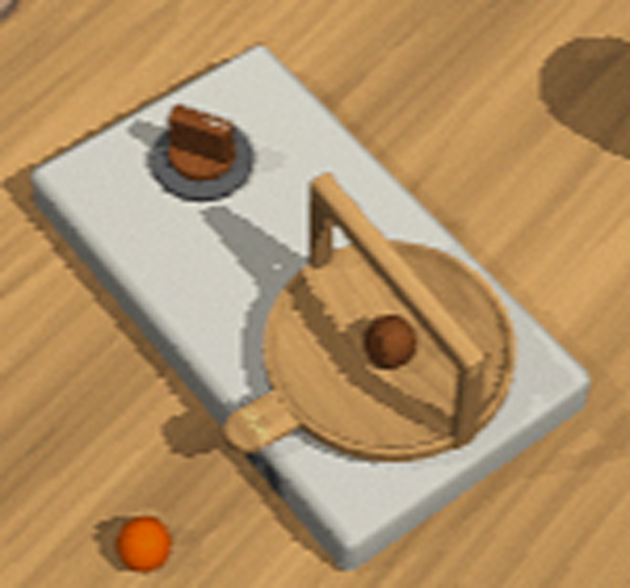

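Candidates: the smaller dish is on the base at top (253,184) and the larger one lies at (373,289). The base's dish fits: it is smaller, sits on the seat and holds the wooden ball. The orange ball at (266,135) is a decoy. The crops confirm this, with the tab pointing base +x, the hook rail on the +y side, and the knob at (308,199).

Next I move above the knob.

servo_tool([
  [-1,24,30.7,0,0,0,0],
  [-1,24,30.7,0,0,0,0],
  [-1,24,30.7,0,0,0,0],
  [-1,24,30.7,0,0,0,0],
  [-1,24,30.7,0,0,0,0],
  [-1,24,30.7,0,0,0,0],
  [-1,24,30.7,0,0,0,0],
  [-1,24,30.7,0,0,0,0],
  [-1,24,30.7,0,0,0,0],
  [-1,24,30.7,0,0,0,0],
  [-1,24,30.7,0,0,0,0],
  [-1,24,30.7,0,0,0,0],
  [-1,24,30.7,0,0,0,0],
  [-1,24,30.7,0,0,0,0],
  [-1,24,30.7,0,0,0,0],
  [-1,24,30.7,0,0,0,0],
  [-1,24,30.7,0,0,0,0],
  [-1,24,30.7,0,0,0,0],
  [-1,24,30.7,0,0,0,0],
  [-1,24,30.7,0,0,0,0],
])

```text
t: 3.17
eef_pos: [0.4772, -0.0846, 0.1935]
ee_rot: [-3.141, -0.001, -0.298]
force: [1.4, 0.6, 1.0]
width: 0.0876
gripper_force: 0.0
```

```bash
cat >> h.py <<'E'
def fproj(f,P):
    c=rot(f['orientation']).T@(np.array(P)-f['position']); k=f['K']
    th=np.arctan2(np.hypot(c[0],c[1]),c[2]); s=th/np.hypot(c[0],c[1])
    return np.array([k[0,0]*c[0]*s+k[0,2],k[1,1]*c[1]*s+k[1,2]])
def fray(f,uv,z):
    k=f['K']; a=(uv[0]-k[0,2])/k[0,0]; b=(uv[1]-k[1,2])/k[1,1]; th=np.hypot(a,b)
    d=np.array([a*np.sin(th)/th,b*np.sin(th)/th,np.cos(th)]) if th>1e-9 else np.array([0,0,1.])
    d=rot(f['orientation'])@d; p=np.array(f['position']); return p+d*(z-p[2])/d[2]
E
python3 - <<'E'
from h import *
f=arm.grab_frame('wrist'); save(f,'w1.png',s=1.4); print(f['position'],f['orientation'],f['K'].tolist())
for q in ['knob','dish','ball_center']:
    r=arm.recognise(q,f); print(q,[(round(d['conf'],2),world(f,d['at']).round(3).tolist(),fproj(f,world(f,d['at'])).round().tolist()) for d in r])
print(fproj(f,[.479,-.085,.084]),fproj(f,[.5225,.0997,.142]), arm.get_state()['t'],arm.get_state()['q'])
E
```

```text
[ 0.55223201 -0.10856776  0.38518595] [ 2.84348120e+00  1.14703182e-03 -1.86894299e+00] [[325.19226210127806, 0.0, 278.0045462488417], [0.0, 325.19226210127806, 210.93347417356665], [0.0, 0.0, 1.0]]
knob [(0.68, [0.481, -0.088, 0.07], [279.0, 189.0])]
dish [(0.56, [0.537, 0.087, 0.058], [116.0, 187.0])]
ball_center [(0.97, [0.528, 0.097, 0.073], [106.0, 200.0])]
[277.30264945 195.30684279] [ 72.26220821 226.25620658] 3.3667 [ 2.33311527e-01  4.04053867e-02 -3.95145271e-01 -1.15708353e-04
 -1.13593890e+00  1.03628405e+00]
```

View pics/w1.png

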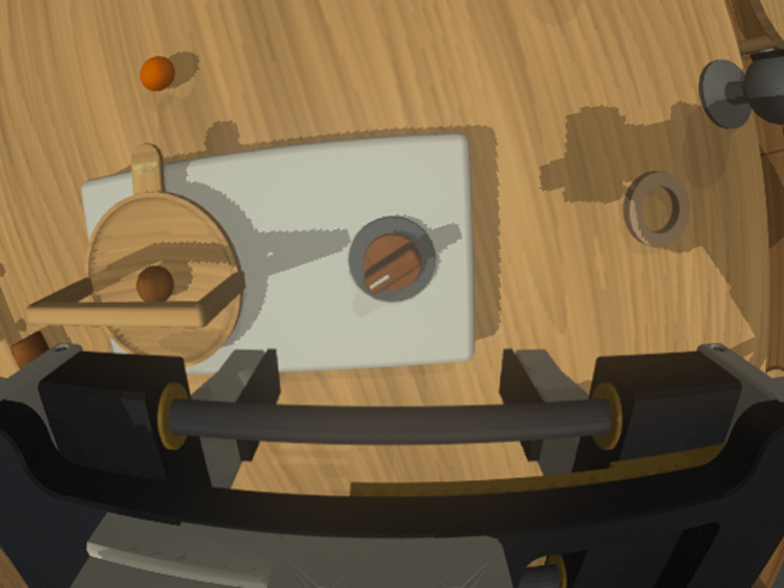

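Run:
```python
from h import *
f=arm.grab_frame('wrist'); save(f,'w2.png',crop=(240,145,320,220),s=7)
```

```text
(no output)
```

View pics/w2.png

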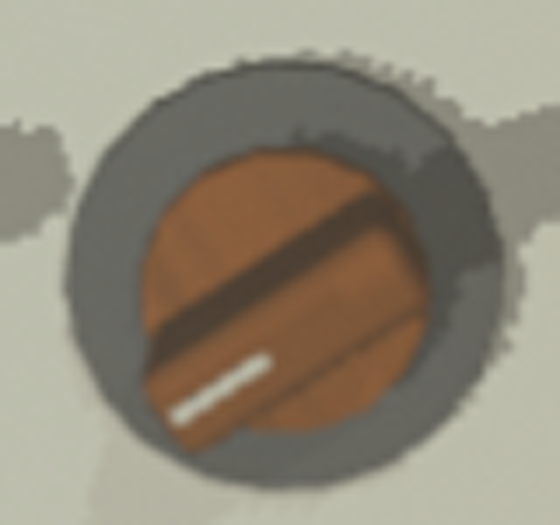

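Run:
```python
from h import *
f=arm.grab_frame('wrist')
C=[fray(f,(240+x/7,145+y/7),.084)[:2] for x,y in [(150,375),(385,230),(420,305),(195,450)]]
print(np.round(C,4).tolist(),np.mean(C,0))
for a,b in [(0,1),(3,2),(0,3),(1,2)]: d=C[b]-C[a]; print(np.degrees(np.arctan2(d[1],d[0])),np.hypot(*d))
print('ring',fray(f,(240+283/7,145+275/7),.042), 'disc',fray(f,(240+285/7,145+288/7),.052))
# base edges
for n,(x,y) in dict(a=(83,184),b=(467,135),c=(473,357),d=(118,352)).items(): print(n,fray(f,(x/1.4,y/1.4),.04).round(3))
for x,y in [(30,306),(207,304),(205,325),(32,320),(243,275)]: print(fray(f,(x/1.4,y/1.4),.142).round(4))
```

```text
[[0.4797, -0.0678], [0.4896, -0.1042], [0.4783, -0.1059], [0.4677, -0.0705]] [ 0.4788187 -0.0871019]
-74.78236748844066 0.03773623556681203
-73.34466709050425 0.036944145490032713
-167.6691436434775 0.012312648660450874
-171.92005111592377 0.011458897937220906
ring [ 0.47874716 -0.08685116  0.042     ] disc [ 0.47888613 -0.08713715  0.052     ]
a [0.628 0.152 0.04 ]
b [ 0.553 -0.168  0.04 ]
c [ 0.377 -0.127  0.04 ]
d [0.472 0.187 0.04 ]
[0.5488 0.1644 0.142 ]
[0.507  0.0202 0.142 ]
[0.4952 0.0272 0.142 ]
[0.5389 0.1687 0.142 ]
[ 0.5165 -0.0086  0.142 ]
```

servo_tool([
  [-1,0,0,0,0,0,7.1],
  [-1,0,0,0,0,0,7.1],
  [-1,0,0,0,0,0,7.1],
  [-1,0,0,0,0,0,7.1],
  [-1,0,0,0,0,0,7.1],
  [-1,0,0,0,0,0,7.1],
  [-1,0,0,0,0,0,7.1],
  [-1,0,0,0,0,0,7.1],
  [-1,3,-1,20,0,0,0],
  [-1,0,0,20,0,0,0],
  [-1,0,0,20,0,0,0],
  [-1,0,0,20,0,0,0],
  [-1,0,0,20,0,0,0],
  [-1,0,0,20,0,0,0],
  [-1,0,0,15,0,0,0],
  [-1,0,0,0,0,0,0],
], squeeze=25)

```text
t: 4.8
eef_pos: [0.4764, -0.0838, 0.0557]
ee_rot: [3.137, 0.001, -1.287]
force: [-0.5, 0.2, -0.8]
width: 0.0879
gripper_force: 0.0
```

servo_tool([
  [-1,3.5,-1.5,-2,0,0,0],
  [-1,0,0,0,0,0,0],
  [1,0,0,0,0,0,0],
  [1,0,0,0,0,0,0],
  [1,0,0,0,0,0,0],
  [1,0,0,0,0,0,0],
  [1,0,0,0,0,0,0],
  [1,0,0,0,0,0,0],
  [1,0,0,0,0,0,0],
  [1,0,0,0,0,0,0],
])

```text
t: 5.63
eef_pos: [0.481, -0.0881, 0.06]
ee_rot: [3.142, 0.0, -1.289]
force: [0.8, -0.3, -0.5]
width: 0.0398
gripper_force: 0.0
```

servo_tool([
  [1,-1.5,1.5,1,0,0,0],
  [1,0,0,0,0,0,0],
  [1,0,0,0,0,0,0],
  [1,0,0,0,0,0,0],
  [1,0,0,0,0,0,0],
  [1,0,0,0,0,0,0],
  [1,0,0,0,0,0,0],
  [1,0,0,0,0,0,0],
])

```text
t: 6.3
eef_pos: [0.4791, -0.0871, 0.0591]
ee_rot: [-3.142, 0.0, -1.289]
force: [0.4, -0.3, -0.6]
width: 0.0001
gripper_force: 0.0
```

Run:
```python
from h import *
f=arm.grab_frame('wrist'); save(f,'w3.png',s=1.3)
s=arm.get_state(); print(s['width'],s['gripper_force'],s['t'],s['eef_pos'])
```

```text
0.0009114040566435416 0.0 6.35 [ 0.47916602 -0.08709753  0.05907745]
```

View pics/w3.png

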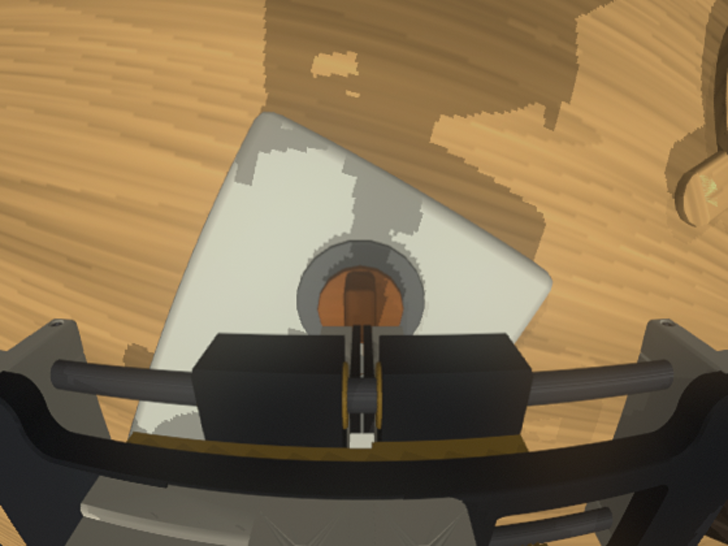

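Run:
```python
from h import *
f=arm.grab_frame('wrist'); print(f['position'],f['orientation'])
print('ring',fray(f,(360/1.3,302/1.3),.042),'bar end',fray(f,(360/1.3,272/1.3),.084), 'edges',fray(f,(347/1.3,290/1.3),.084),fray(f,(374/1.3,290/1.3),.084))
for p in ([.479,-.087,.042],[.479,-.087,.078],[.479,-.087,.059]): print(fproj(f,p)*1.3)
s=arm.get_state(); print({k:np.round(v,3) for k,v in s.items()})
T=arm.grab_frame('scene'); save(T,'s2.png',crop=(210,170,330,290),s=4.5)
```

```text
[ 0.5002232  -0.16429417  0.25064711] [ 2.84209751e+00  5.76718418e-05 -2.86034781e+00]
ring [ 0.47880428 -0.08743728  0.042     ] bar end [ 0.48677141 -0.11561142  0.084     ] edges [ 0.48981601 -0.10655439  0.084     ] [ 0.478981   -0.10968556  0.084     ]
[359.41514525 302.64608975]
[359.05827136 331.33854658]
[359.26020576 315.05347445]
{'t': np.float64(6.4), 'q': array([ 0.225,  0.187, -0.573, -0.   , -0.811,  0.057]), 'qd': array([-0.001, -0.001, -0.   , -0.001,  0.001, -0.   ]), 'joint_efforts': array([ 3.0000e-03, -3.7912e+01,  2.2638e+01,  5.3900e+00,  4.1000e-02,
        0.0000e+00]), 'eef_pos': array([ 0.479, -0.087,  0.059]), 'ee_rot': array([ 3.142,  0.   , -1.289]), 'force': array([-0.04 , -0.621, -0.263]), 'moment': array([0.126, 0.014, 0.007]), 'gripper_force': np.float64(0.0), 'width': np.float64(0.0)}
```

View pics/s2.png

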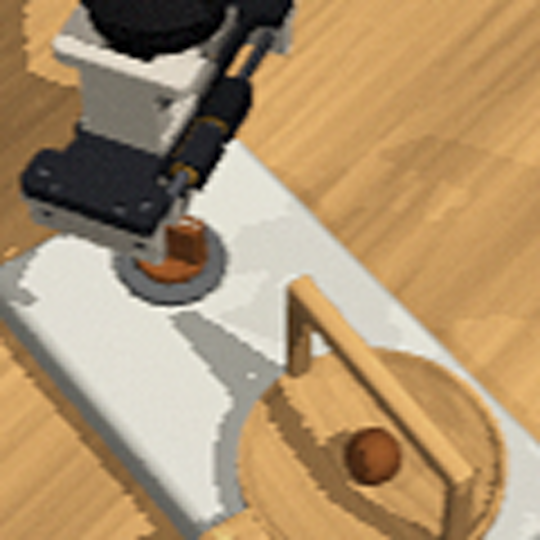

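servo_tool([
  [1,0,0,0,0,0,-3],
  [1,0,0,0,0,0,-4],
  [1,0,0,0,0,0,-4],
  [1,0,0,0,0,0,-4],
  [1,0,0,0,0,0,0],
])

```text
t: 6.87
eef_pos: [0.4792, -0.0871, 0.0591]
ee_rot: [-3.142, -0.0, -1.024]
force: [-0.4, -0.4, 0.2]
width: 0.0003
gripper_force: 0.0
```

Run:
```python
from h import *
s=arm.get_state(); print({k:np.round(v,3) for k,v in s.items() if k in('t','eef_pos','ee_rot','moment','force','width','gripper_force')})
f=arm.grab_frame('wrist'); save(f,'w4.png',crop=(200,190,360,300),s=4.5)
```

```text
{'t': np.float64(6.867), 'eef_pos': array([ 0.479, -0.087,  0.059]), 'ee_rot': array([-3.142, -0.   , -1.024]), 'force': array([-0.392, -0.366,  0.161]), 'moment': array([ 0.034, -0.03 , -0.023]), 'gripper_force': np.float64(0.0), 'width': np.float64(0.0)}
```

View pics/w4.png

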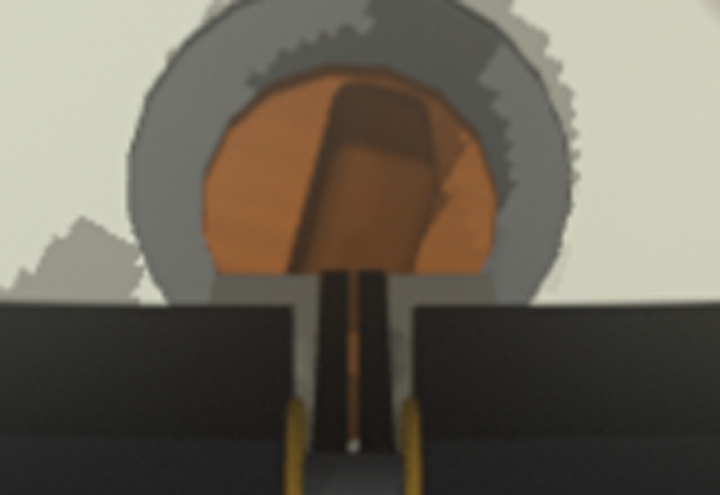

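Run:
```python
from h import *
f=arm.grab_frame('scene')
s=arm.get_state(); p=s['eef_pos']; 
for yaw in (-1.289,):
  x=np.array([np.cos(yaw),np.sin(yaw),0]); y=np.array([np.sin(yaw),-np.cos(yaw),0])
  for h in (0,.02,.03,.04):
    print(h,[((proj(f,p+a*.0095*x+b*.021*y+[0,0,h])-[210,170])*4.5).round().tolist() for a,b in ((-1,-1),(-1,1),(1,-1),(1,1))])
w=arm.grab_frame('wrist')
yaw=s['ee_rot'][2];x=np.array([np.cos(yaw),np.sin(yaw),0]); y=np.array([np.sin(yaw),-np.cos(yaw),0])
for h in (0,.02,.03,.036,.04):
    print(h,[((fproj(w,p+.0095*x+b*.021*y+[0,0,h])-[200,190])*4.5).round().tolist() for b in (-1,1)])
```

```text
0 [[171.0, 272.0], [201.0, 222.0], [142.0, 262.0], [172.0, 212.0]]
0.02 [[170.0, 251.0], [200.0, 201.0], [140.0, 241.0], [171.0, 191.0]]
0.03 [[169.0, 241.0], [200.0, 190.0], [140.0, 231.0], [171.0, 180.0]]
0.04 [[168.0, 230.0], [199.0, 179.0], [139.0, 220.0], [170.0, 169.0]]
0 [[193.0, 170.0], [493.0, 170.0]]
0.02 [[177.0, 224.0], [508.0, 224.0]]
0.03 [[168.0, 255.0], [516.0, 255.0]]
0.036 [[162.0, 275.0], [521.0, 276.0]]
0.04 [[158.0, 290.0], [525.0, 290.0]]
```

The shut fingers sit above the bar: both their size and image row put the tips about 36 mm behind the reported TCP. I'll open, turn back, and go 27 mm lower.

servo_tool([
  [0,0,0,0,0,0,5],
  [0,0,0,0,0,0,5],
  [0,0,0,0,0,0,5],
  [0,0,0,0,0,0,0],
  [0,0,0,0,0,0,0],
  [0,0,0,0,0,0,0],
  [0,0,0,0,0,0,0],
  [0,0,0,9,0,0,0],
  [0,0,0,9,0,0,0],
  [0,0,0,9,0,0,0],
  [0,0,0,0,0,0,0],
  [1,0,0,0,0,0,0],
  [1,0,0,0,0,0,0],
  [1,0,0,0,0,0,0],
  [1,0,0,0,0,0,0],
  [1,0,0,0,0,0,0],
  [1,0,0,0,0,0,0],
])

```text
t: 8.43
eef_pos: [0.4799, -0.0869, 0.0324]
ee_rot: [-3.14, -0.0, -1.289]
force: [2.5, 1.0, 0.4]
width: 0.0137
gripper_force: 25.0
```

servo_tool([
  [1,0,0,0,0,0,-3],
  [1,0,0,0,0,0,-5],
  [1,0,0,0,0,0,-5],
  [1,0,0,0,0,0,-5],
  [1,0,0,0,0,0,-5],
  [1,0,0,0,0,0,-5],
  [1,0,0,0,0,0,-5],
  [1,0,0,0,0,0,-5],
  [1,0,0,0,0,0,-5],
  [1,0,0,0,0,0,-5],
  [1,0,0,0,0,0,-5],
  [1,0,0,0,0,0,-4],
  [1,0,0,0,0,0,0],
  [1,0,0,0,0,0,0],
])

```text
t: 9.6
eef_pos: [0.4796, -0.0873, 0.0324]
ee_rot: [-3.142, -0.001, -0.296]
force: [1.2, -2.3, 0.8]
width: 0.0137
gripper_force: 25.0
```

Run:
```python
from h import *
s=arm.get_state(); print({k:np.round(v,3) for k,v in s.items() if k in('t','eef_pos','ee_rot','moment','force','width','gripper_force')})
```

```text
{'t': np.float64(9.6), 'eef_pos': array([ 0.48 , -0.087,  0.032]), 'ee_rot': array([-3.142e+00, -1.000e-03, -2.960e-01]), 'force': array([ 1.226, -2.317,  0.845]), 'moment': array([-0.994, -0.403,  0.054]), 'gripper_force': np.float64(24.988), 'width': np.float64(0.014)}
```

servo_tool([
  [1,0,0,0,0,0,-2],
  [1,0,0,0,0,0,-2],
  [1,0,0,0,0,0,-1.5],
  [1,0,0,0,0,0,0],
  [1,0,0,0,0,0,0],
])

```text
t: 10.02
eef_pos: [0.4795, -0.0872, 0.0324]
ee_rot: [-3.141, -0.001, -0.201]
force: [1.4, -2.7, 2.4]
width: 0.014
gripper_force: 25.4
```

Run:
```python
from h import *
s=arm.get_state(); print({k:np.round(v,3) for k,v in s.items() if k in('t','eef_pos','ee_rot','moment','force','width','gripper_force')})
```

```text
{'t': np.float64(10.017), 'eef_pos': array([ 0.48 , -0.087,  0.032]), 'ee_rot': array([-3.141e+00, -1.000e-03, -2.010e-01]), 'force': array([ 1.387, -2.715,  2.355]), 'moment': array([-1.212, -0.566, -0.55 ]), 'gripper_force': np.float64(25.44), 'width': np.float64(0.014)}
```

Moment about z jumped to −0.55 N m, so the knob is at its stop, and the heading matches the base's yaw (about −13°). Next I release, rise and look at the dish.

servo_tool([
  [-1,0,0,0,0,0,0],
  [-1,0,0,0,0,0,0],
  [-1,0,0,0,0,0,0],
  [-1,0,0,0,0,0,0],
  [-1,0,0,-15,0,0,0],
  [-1,0,0,-30,0,0,0],
  [-1,0,0,-35,0,0,0],
  [-1,0,0,-40,0,0,0],
  [-1,0,0,-40,0,0,0],
  [-1,0,0,-30,0,0,0],
  [-1,-10,-27.4,0,0,0,0],
  [-1,-10,-27.4,0,0,0,0],
  [-1,-10,-27.4,0,0,0,0],
  [-1,-10,-27.4,0,0,0,0],
  [-1,-10,-27.4,0,0,0,0],
  [-1,-10,-27.4,0,0,0,0],
  [-1,-10,-27.4,0,0,0,0],
  [-1,0,0,0,0,0,0],
  [-1,0,0,0,0,0,0],
])

```text
t: 11.6
eef_pos: [0.4478, 0.116, 0.2218]
ee_rot: [3.141, 0.001, -0.196]
force: [0.2, -0.2, -0.2]
width: 0.0877
gripper_force: 0.0
```

Run:
```python
from h import *
f=arm.grab_frame('wrist'); np.savez('w5.npz',**{k:f[k] for k in('color','K','position','orientation')})
p=fproj(f,[.5225,.0997,.142]); print(p, f['position'], fproj(f,[.479,-.087,.084]))
c=[int(v) for v in (p[0]-130,p[1]-100,p[0]+270,p[1]+130)]
c=[max(0,c[0]),max(0,c[1]),min(560,c[2]),min(420,c[3])]; print(c)
save(f,'w5.png',crop=c,s=min(800/(c[2]-c[0]),600/(c[3]-c[1]))); print(min(800/(c[2]-c[0]),600/(c[3]-c[1])))
for q in ['knob','ball_center','dish']:
    r=arm.recognise(q,f); print(q,[(round(d['conf'],2),world(f,d['at']).round(3).tolist(),fproj(f,world(f,d['at'])).round().tolist()) for d in r])
```

```text
[279.20464325 116.5049288 ] [0.52512551 0.10007763 0.41337789] [452.04070773 130.7316297 ]
[149, 16, 549, 246]
2.0
knob [(0.68, [0.481, -0.081, 0.073], [443.0, 129.0])]
ball_center [(0.62, [0.535, 0.104, 0.075], [273.0, 105.0]), (0.51, [0.547, 0.456, 0.091], [9.0, 173.0])]
dish [(0.87, [0.259, -0.313, 0.021], [543.0, 244.0]), (0.63, [0.526, 0.099, 0.054], [279.0, 112.0])]
```

View pics/w5.png

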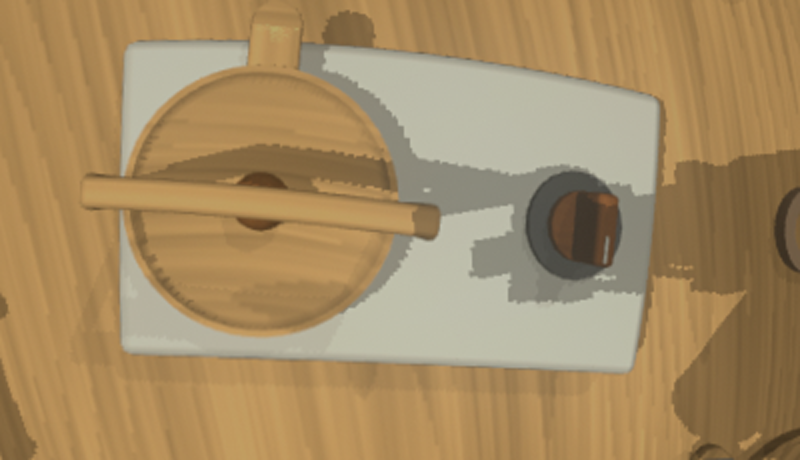

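Run:
```python
from h import *
f=dict(np.load('w5.npz'))
w=lambda x,y,z=.142: fray(f,(149+x/2,16+y/2),z)[:2]
L=[w(84,176),w(84,206)]; Rr=[w(437,207),w(433,238)]; M=[w(416,205),w(412,236)]
l,r,m=np.mean(L,0),np.mean(Rr,0),np.mean(M,0)
print(l,r,m,'len',np.hypot(*(l-r)),'thick',np.hypot(*(L[0]-L[1])),'ctr',(l+r)/2,'ang',np.degrees(np.arctan2(*(l-r)[::-1])))
# dish rim circle at z=.061
pts=np.array([w(130,200,.061),w(260,66,.061),w(397,190,.061),w(262,334,.061),w(170,105,.061),w(355,300,.061)])
A=np.c_[2*pts,np.ones(len(pts))]; s=np.linalg.lstsq(A,(pts**2).sum(1),rcond=None)[0]; print('rim',s[:2],np.sqrt(s[2]+s[0]**2+s[1]**2))
t=w(275,8,.055); print('tab',t,'ang',np.degrees(np.arctan2(*(t-s[:2])[::-1])), np.hypot(*(t-s[:2])))
# base edges at z .04
a,b,c,d=w(126,44,.04),w(658,98,.04),w(632,371,.04),w(122,351,.04)
for p,q in((b,a),(c,d),(d,a),(c,b)): print(np.degrees(np.arctan2(*(q-p)[::-1])),np.hypot(*(q-p)))
print('ctr',np.mean([a,b,c,d],0))
K=[w(578,190,.084),w(618,195,.084),w(576,265,.084),w(612,266,.084)]
v=(K[1]-K[3]);print('knob edge',np.degrees(np.arctan2(*v[::-1])))
v=w(607,237,.084)-w(606,263,.084);print('mark',np.degrees(np.arctan2(*(-v)[::-1])))
```

```text
[0.54299636 0.17123985] [0.50103113 0.02862613] [0.50327722 0.03762784] len 0.1486598522289706 thick 0.012817396046417349 ctr [0.52201375 0.09993299] ang 73.60305922281269
rim [0.52150488 0.09751985] 0.0731538073117237
tab [0.62736396 0.07053439] ang -14.301178431699537 0.10924449586234795
76.93626928354342 0.33172720954300267
76.86035848275122 0.3324461522200213
-13.190498037794114 0.18213174222984418
-12.964661112581405 0.18257202495616254
ctr [0.50282332 0.015382  ]
knob edge -12.582103342569718
mark 171.19304099491828
```

servo_tool([
  [-1,0,0,0,0,0,6.8],
  [-1,0,0,0,0,0,6.8],
  [-1,0,0,0,0,0,6.8],
  [-1,0,0,0,0,0,6.8],
  [-1,0,0,0,0,0,6.8],
  [-1,0,0,0,0,0,6.8],
  [-1,0,0,0,0,0,6.8],
  [-1,0,0,0,0,0,6.8],
  [-1,0,0,0,0,0,6.8],
  [-1,0,0,0,0,0,6.8],
  [-1,0,0,0,0,0,6.8],
  [-1,0,0,0,0,0,6.8],
  [-1,0,0,0,0,0,6.8],
  [-1,0,0,0,0,0,6.8],
  [-1,-2.5,-25,0,0,0,0],
  [-1,-2.5,-25,0,0,0,0],
  [-1,0,-26,0,0,0,0],
  [-1,0,0,0,0,0,0],
  [-1,0,0,0,0,0,0],
])

```text
t: 13.38
eef_pos: [0.5232, 0.0964, 0.2212]
ee_rot: [3.14, -0.001, -1.863]
force: [-1.2, -0.9, -0.2]
width: 0.0877
gripper_force: 0.0
```

servo_tool([
  [-1,-2.5,2,20,0,0,0],
  [-1,0,0,25,0,0,0],
  [-1,0,0,25,0,0,0],
  [-1,0,0,20,0,0,0],
  [-1,0,0,15,0,0,0],
  [-1,0,0,10,0,0,0],
  [-1,0,0,10,0,0,0],
  [-1,0,0,10,0,0,0],
  [-1,0,0,7,0,0,0],
  [0.45,0,0,0,0,0,0],
  [0.45,0,0,0,0,0,0],
  [0.45,0,0,0,0,0,0],
  [0.45,0,0,0,0,0,0],
  [0.45,0,0,0,0,0,0],
  [0.45,0,0,0,0,0,0],
  [0.45,0,0,0,0,0,0],
  [0.45,0,0,0,0,0,0],
  [0.45,0,0,0,0,0,0],
  [0.45,0,0,0,0,0,0],
  [0.45,0,0,0,0,0,0],
], squeeze=35)

```text
t: 15.05
eef_pos: [0.5213, 0.1009, 0.0801]
ee_rot: [3.142, -0.0, -1.86]
force: [0.5, -0.2, 0.3]
width: 0.0252
gripper_force: 0.0
```

servo_tool([
  [0.5,0,0,0,0,0,0],
  [0.53,0,0,0,0,0,0],
  [0.56,0,0,0,0,0,0],
  [0.58,0,0,0,0,0,0],
  [0.6,0,0,0,0,0,0],
  [0.62,0,0,0,0,0,0],
  [0.64,0,0,0,0,0,0],
  [0.66,0,0,0,0,0,0],
  [0.68,0,0,0,0,0,0],
  [0.7,0,0,0,0,0,0],
  [0.75,0,0,0,0,0,0],
  [1,0,0,0,0,0,0],
  [1,0,0,0,0,0,0],
  [1,0,0,0,0,0,0],
])

```text
t: 16.22
eef_pos: [0.5215, 0.101, 0.0802]
ee_rot: [-3.141, 0.0, -1.86]
force: [1.5, -0.3, 1.2]
width: 0.0134
gripper_force: 35.0
```

Run:
```python
from h import *
s=arm.get_state(); print({k:np.round(v,3) for k,v in s.items() if k in('t','eef_pos','ee_rot','moment','force','width','gripper_force')})
for n in ['scene','wrist']:
    f=arm.grab_frame(n); r=arm.recognise('ball_center',f); print(n,[(round(d['conf'],2),world(f,d['at']).round(3).tolist()) for d in r])
```

```text
{'t': np.float64(16.217), 'eef_pos': array([0.522, 0.101, 0.08 ]), 'ee_rot': array([-3.141,  0.   , -1.86 ]), 'force': array([ 1.514, -0.324,  1.211]), 'moment': array([ 0.088, -0.68 ,  0.002]), 'gripper_force': np.float64(35.0), 'width': np.float64(0.013)}
scene [(0.7, [0.7, 0.064, 0.025])]
wrist [(0.8, [0.515, 0.1, 0.072]), (0.76, [0.689, 0.056, 0.024])]
```

servo_tool([
  [1,0,0,-1,0,0,0],
  [1,0,0,-2,0,0,0],
  [1,0,0,-4,0,0,0],
  [1,0,0,-6,0,0,0],
  [1,0,0,-8,0,0,0],
  [1,0,0,-10,0,0,0],
  [1,0,0,-10,0,0,0],
  [1,0,0,-10,0,0,0],
  [1,0,0,-10,0,0,0],
  [1,0,0,-10,0,0,0],
  [1,0,0,-9,0,0,0],
  [1,0,0,-7,0,0,0],
  [1,0,0,-6,0,0,0],
  [1,0,0,-4,0,0,0],
  [1,0,0,-2,0,0,0],
  [1,0,0,-1,0,0,0],
  [1,0,0,0,0,0,0],
  [1,0,0,0,0,0,0],
])

```text
t: 17.92
eef_pos: [0.5211, 0.1008, 0.1796]
ee_rot: [3.141, -0.0, -1.86]
force: [-1.0, 0.5, -3.3]
width: 0.0137
gripper_force: 35.0
```

Run:
```python
from h import *
s=arm.get_state(); print({k:np.round(v,3) for k,v in s.items() if k in('t','eef_pos','ee_rot','moment','force','width','gripper_force')})
for n in ['scene','wrist','top']:
    f=arm.grab_frame(n); 
    for q in ('ball_center','dish'):
      r=arm.recognise(q,f); print(n,q,[(round(d['conf'],2),world(f,d['at']).round(3).tolist()) for d in r])
```

```text
{'t': np.float64(17.917), 'eef_pos': array([0.521, 0.101, 0.18 ]), 'ee_rot': array([ 3.141, -0.   , -1.86 ]), 'force': array([-0.972,  0.509, -3.316]), 'moment': array([ 0.115, -0.076,  0.024]), 'gripper_force': np.float64(34.999), 'width': np.float64(0.014)}
scene ball_center []
scene dish [(0.97, [0.544, 0.111, 0.16]), (0.77, [0.2, -0.33, 0.022]), (0.4, [0.551, 0.056, 0.04])]
wrist ball_center [(0.85, [0.516, 0.101, 0.172]), (0.64, [0.69, 0.057, 0.026])]
wrist dish [(0.56, [0.514, 0.078, 0.155])]
top ball_center [(0.15, [0.477, -0.083, 0.055])]
top dish [(0.94, [0.184, -0.305, 0.023]), (0.89, [0.501, 0.066, 0.155])]
```

servo_tool([
  [1,0,0,0,0,0,-0.5],
  [1,0,0,0,0,0,-1],
  [1,0,0,0,0,0,-2],
  [1,0,0,0,0,0,-3],
  [1,0,0,0,0,0,-4],
  [1,0,0,0,0,0,-4],
  [1,0,0,0,0,0,-4],
  [1,0,0,0,0,0,-4],
  [1,0,0,0,0,0,-4],
  [1,0,0,0,0,0,-4],
  [1,0,0,0,0,0,-4],
  [1,0,0,0,0,0,-4],
  [1,0,0,0,0,0,-4],
  [1,0,0,0,0,0,-4],
  [1,0,0,0,0,0,-3],
  [1,0,0,0,0,0,-2],
  [1,0,0,0,0,0,-1],
  [1,0,0,0,0,0,-0.5],
  [1,0,0,0,0,0,0],
])

```text
t: 19.95
eef_pos: [0.5214, 0.1008, 0.1801]
ee_rot: [-3.142, -0.0, -0.935]
force: [0.6, -0.2, -2.4]
width: 0.0135
gripper_force: 35.0
```

servo_tool([
  [1,0,0,0,0,0,-0.5],
  [1,0,0,0,0,0,-1],
  [1,0,0,0,0,0,-2],
  [1,0,0,0,0,0,-3],
  [1,0,0,0,0,0,-4],
  [1,0,0,0,0,0,-4],
  [1,0,0,0,0,0,-4],
  [1,0,0,0,0,0,-4],
  [1,0,0,0,0,0,-4],
  [1,0,0,0,0,0,-4],
  [1,0,0,0,0,0,-4],
  [1,0,0,0,0,0,-3],
  [1,0,0,0,0,0,-2],
  [1,0,0,0,0,0,-0.7],
  [1,0,0,0,0,0,-0.3],
  [1,0,0,0,0,0,0],
  [1,0,0,0,0,0,0],
  [1,0,0,0,0,0,0],
])

```text
t: 21.45
eef_pos: [0.5214, 0.1009, 0.18]
ee_rot: [3.142, 0.0, -0.228]
force: [-0.6, -0.4, -2.6]
width: 0.0137
gripper_force: 35.0
```

Run:
```python
from h import *
s=arm.get_state(); print({k:np.round(v,3) for k,v in s.items() if k in('t','eef_pos','ee_rot','moment','force','width','gripper_force')})
W=arm.grab_frame('wrist'); r=arm.recognise('ball_center',W); print([(round(d['conf'],2),world(W,d['at']).round(3).tolist()) for d in r])
S=arm.grab_frame('scene'); T=arm.grab_frame('top')
cs=cv2.resize(S['color'][130:330,200:400],(450,450)); ct=cv2.resize(T['color'][110:230,190:350],(600,450)) ; 
cw=cv2.resize(W['color'],(600,450)); 
ct=cv2.resize(T['color'][125:225,200:310],(350,318)); cw=cv2.resize(W['color'][60:300,60:500],(450,245)); cs=cv2.resize(S['color'][150:330,220:400],(350,350))
im=np.zeros((600,800,3),np.uint8); im[:318,:350]=ct; im[:245,350:]=cw; im[250:600,360:710]=cs
cv2.imwrite('pics/fin.png',im[:,:,::-1])
```

```text
{'t': np.float64(21.45), 'eef_pos': array([0.521, 0.101, 0.18 ]), 'ee_rot': array([ 3.142,  0.   , -0.228]), 'force': array([-0.557, -0.405, -2.594]), 'moment': array([-0.006, -0.016, -0.006]), 'gripper_force': np.float64(35.0), 'width': np.float64(0.014)}
[(0.89, [0.528, 0.112, 0.171])]
```

View pics/fin.png

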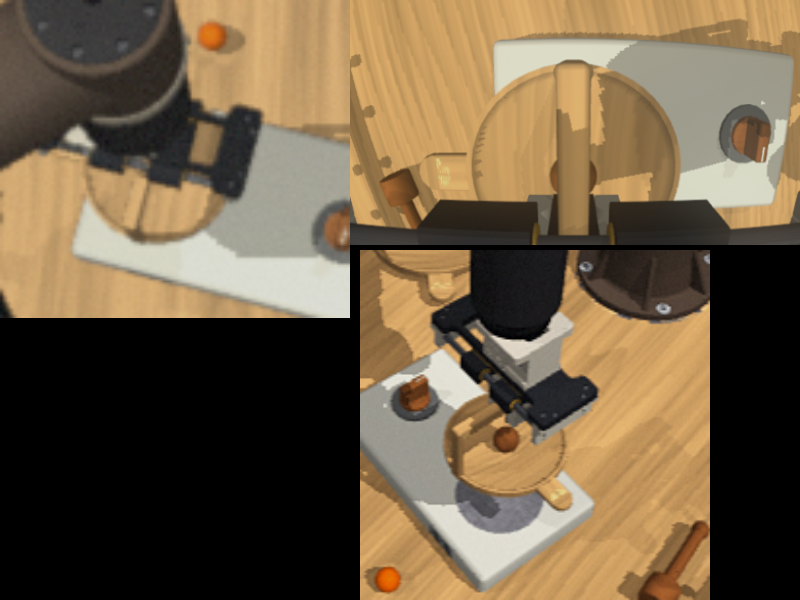

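servo_tool([
  [1,0,0,0,0,0,0],
  [1,0,0,0,0,0,0],
  [1,0,0,0,0,0,0],
  [1,0,0,0,0,0,0],
  [1,0,0,0,0,0,0],
  [1,0,0,0,0,0,0],
  [1,0,0,0,0,0,0],
  [1,0,0,0,0,0,0],
  [1,0,0,0,0,0,0],
  [1,0,0,0,0,0,0],
  [1,0,0,0,0,0,0],
  [1,0,0,0,0,0,0],
])

```text
t: 22.65
eef_pos: [0.5214, 0.1009, 0.1801]
ee_rot: [-3.142, -0.0, -0.228]
force: [0.1, -1.1, -2.7]
width: 0.0137
gripper_force: 35.0
```

Run:
```python
from h import *
f0=dict(np.load('w5.npz'))
for i in range(3):
    W=arm.grab_frame('wrist')
    hsv=cv2.cvtColor(W['color'],cv2.COLOR_RGB2HSV)
    r=arm.recognise('ball_center',W); print([(round(d['conf'],2),world(W,d['at']).round(3).tolist(),fproj(W,world(W,d['at'])).round()) for d in r], 'expect', fproj(W,[.5215,.1,.162]).round())
S=arm.grab_frame('scene'); r=arm.recognise('ball_center',S); print([(round(d['conf'],2),world(S,d['at']).round(3).tolist()) for d in r])
# red-brown ball centroid in scene
h=cv2.cvtColor(S['color'],cv2.COLOR_RGB2HSV).astype(int); u,v=proj(S,[.5215,.1,.162]); print('exp scene',u,v)
y0,x0=int(v)-22,int(u)-22; p=h[y0:y0+44,x0:x0+44]; m=((p[...,1]>150)&(p[...,2]<140)&(p[...,0]<13)).astype(np.uint8)
n,_,st,c=cv2.connectedComponentsWithStats(m); print([(st[i].tolist(),(c[i]+[x0,y0]).round(1).tolist(),ray(S,c[i]+[x0,y0],.162).round(4).tolist()) for i in range(1,n) if st[i][4]>15])
```

```text
[(0.59, [0.525, 0.112, 0.171], array([259., 233.]))] expect [278. 230.]
[(0.95, [0.697, 0.056, 0.028], array([282.,  20.])), (0.81, [0.527, 0.11, 0.173], array([262., 232.])), (0.23, [0.544, 0.092, 0.153], array([282., 194.]))] expect [278. 230.]
[(0.8, [0.692, 0.062, 0.027], array([277.,  25.])), (0.72, [0.501, 0.318, 0.033], array([111., 245.])), (0.55, [0.525, 0.113, 0.172], array([257., 235.]))] expect [278. 230.]
[(0.66, [0.699, 0.063, 0.027]), (0.57, [0.526, 0.101, 0.172])]
exp scene 294.70780561096893 247.1658567697726
[([17, 16, 12, 13, 91], [294.2, 247.3], [0.5226, 0.0993, 0.162])]
```

The scene-camera ball centroid is within 1.5 mm of the dish centre. The dish is steady, about 10 cm up, with the tab along base +y.

```bash
python3 -c "
from station import arm
print(arm.job_done())"
```

```text
the job is handed in; nothing more can be done
None
```

I turned the knob anticlockwise to its stop, then lifted the dish about 10 cm above its seat and turned its tab towards the hook rail. The job is handed in with the dish still held steady and the ball in its middle.

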